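# Clear down the ring tester's bench

### The arm

A 6-joint arm with a two-finger parallel gripper is mounted at the origin on the work surface. World frame = base frame: x ahead of the robot, y to its left, z up, the work surface at z = 0. Lengths are in m, angles in degrees, forces in N, time in s.
With the tool pointing down it reaches from about 0.35 to 0.875 m from the base axis. Payload 4.2 kg.
Tool frame: the origin (TCP) lies midway between the tips of the shut fingers; the grasp point (between the pads) lies 19 mm behind it; y points along the fingers, x is the direction in which the jaws open and shut, and the axes are right-handed (so a half turn about y gives the same grasp; the last joint's range is limited). The gripper opens to 87 mm and grips with 3 to 60 N. Pads are 19 mm wide; open, the fingers measure 117 mm over their backs; the gripper's body (75 mm by 190 mm) begins 51 mm behind the grasp point.
Start: joints at [-57.892, 22.042, 0.453, 0, -68.411, -14.817], TCP at [0.186, -0.597, 0.202] pointing down, gripper open.
Joint ranges: [-179.83, 179.83], [-69.29, 118.12], [-61.27, 80.66], [-181.25, 117.63], [-171.15, -9.14], [-177.46, 177.46]. Speed limits (degrees/s): [159.86, 159.86, 180, 180, 180, 180].

### API

Orientations are given as a 3x3 rotation matrix whose columns are the frame's x, y, z axes.
In Python, from station import * gives the robot as it stands.
- The arm moves only by the tool jog_arm, never from a script. Its argument "series" is a list of rows, each a list of 3 entries, a list of its own where there are three numbers: the shift along the tool's x, y, z in m, then the turn, a rotation vector about the tool's x, y, z in degrees, then the finger opening in m, from 0 to 0.087. A call has 1 to 10 rows; each row shifts and turns the commanded pose from where the row before left it, along the tool's axes as they then stand; what a row does not reach is not made up. A row lasts 1/8 s, in which the tool goes at most 62.5 mm and 10.7 degrees, less where a joint would pass 70% of its speed; a pose out of reach is approached as far as the arm can. A call is refused whole if a number of a shift passes 0.0625 or a number of a turn 10.7, either way. A call with a gripper value outside its range is refused whole. The fingers move at their own pace and stop on an object; the grip force is fixed at half the most. Time passes only in rows, so rows that do not move let the fingers close. It gives the time, the measured TCP pose, the force and the opening at its end, in the units of the state.
- sense(): the state, without advancing time (a new reading comes with each control period).
- capture(name): name is "scene" or "top" or "wrist"; returns the picture (420x560x3 uint8, red, green, blue); there is no depth.
- camera_info(name): a dict with "fx", "fy", "cx", "cy" (pixels), "rvec" (rotation vector, rad) and "tvec" (3), from world to camera coordinates, as OpenCV has them. Camera axes: x right, y down, z forward; pixel columns grow to the right and rows downward; lengths in m; the calibration is good to about 2 mm. A picture is of the moment at which its call begins: read the wrist's pose just before it. camera_info takes no time and is no camera call; for the wrist camera it gives the pose at the moment of the call.
- finish_job(): hands the job in, once; it reports no verdict.
The state is a dict: "time_s": time; "joints": joint angles; "joint_velocities": joint speeds; "effort": joint torques, N m; "tcp_pos": TCP position; "ee_rot": TCP orientation; "wrist_force": force on the tool from outside, world axes, zero at the start; "moment": the same for the moment, N m; "gripper_width": opening from 0.0 (shut) to 1.0 (fully open).
Only numpy, scipy, OpenCV 4.12 (cv2) and the standard library are available. Lean on these libraries where they do the work, as an engineer would, in place of code of your own. Each camera call takes 0.05 s, during which the arm holds its last target. There are 200 camera calls.

### The job

Clear the bench after the test run: drop every brass sample ring into the clear storage tube so that they lie flat in one column, and tip the used white clamp jaws off the steel tray into the yellow bin. Put the emptied tray back flat and square on its cork pad, and leave the other tools on the bench where they are.

Things in the scene. Friction and masses are not known exactly. Their poses are not given: they have to be found in the camera images.
- tube: Storage tube, fixed upright on the bench: round aluminium foot 80 mm across and 6 mm high, clear tube of 38 mm bore (floor inside 6 mm above the bench) and 46 mm outside, black funnel collar on top. Origin: centre of the foot's underside, z up.
- tube_mouth (a point): Centre of the funnel's upper edge, on the tube's axis, 84 mm above the bench; there the funnel is 48 mm wide inside and 57 mm outside, narrowing to the 38 mm bore 10 mm below.
- bin: Yellow open bin, fixed, 150 mm (its x) by 170 mm (its y) by 70 mm high, walls and floor 4 mm. Origin: centre of its underside.
- pad: Thin brown cork parking pad of the tray, fixed, 190 mm (its x) by 150 mm (its y), 2 mm thick. Origin: centre of its underside; the tray stands on it with the tray's x along the pad's x, red tab towards the pad's +x.
- tray: Loose dark steel hardware tray, 160 mm (its x) by 120 mm (its y), about 0.17 kg, floor 3 mm thick, walls 22 mm high on both long sides and at the back (+x, with a red grip tab). The front (-x, towards the robot) is open like a scoop: tipped front down by 30 to 45 degrees, what lies on it slides out. Origin: centre of the underside.
- tray_grip (a point): On the upright red grip tab at the tray's back, which is 56 mm wide (along y), 10 mm thick (along x), its top 62 mm above the underside. The point is mid width and thickness, 45 mm above the underside, at x = +75 mm of the tray.
- tray_lip (a point): Middle of the tray's open front edge, floor level, at x = -80 mm of the tray.
- ring1: Loose brass sample ring, 36 mm outside, 18 mm bore, 11 mm thick, 70 g, lying flat on the blue mat (4 to 6 of the six are present). Origin: centre of its underside, z along its axis.
- ring2: Loose brass sample ring, 36 mm outside, 18 mm bore, 11 mm thick, 70 g, lying flat on the blue mat (4 to 6 of the six are present). Origin: centre of its underside, z along its axis.
- ring3: Loose brass sample ring, 36 mm outside, 18 mm bore, 11 mm thick, 70 g, lying flat on the blue mat (4 to 6 of the six are present). Origin: centre of its underside, z along its axis.
- ring4: Loose brass sample ring, 36 mm outside, 18 mm bore, 11 mm thick, 70 g, lying flat on the blue mat (4 to 6 of the six are present). Origin: centre of its underside, z along its axis.
- ring5: Loose brass sample ring, 36 mm outside, 18 mm bore, 11 mm thick, 70 g, lying flat on the blue mat (4 to 6 of the six are present). Origin: centre of its underside, z along its axis.
- ring6: Loose brass sample ring, 36 mm outside, 18 mm bore, 11 mm thick, 70 g, lying flat on the blue mat (4 to 6 of the six are present). Origin: centre of its underside, z along its axis.
- jaw1: White plastic clamp jaw, a chunky U-shaped block 36 mm (its x) by 24 mm (its y) by 22 mm high, 25 g, lying on the tray (2 to 4 of the four are present). Origin: centre of its underside.
- jaw2: White plastic clamp jaw, a chunky U-shaped block 36 mm (its x) by 24 mm (its y) by 22 mm high, 25 g, lying on the tray (2 to 4 of the four are present). Origin: centre of its underside.
- jaw3: White plastic clamp jaw, a chunky U-shaped block 36 mm (its x) by 24 mm (its y) by 22 mm high, 25 g, lying on the tray (2 to 4 of the four are present). Origin: centre of its underside.
- jaw4: White plastic clamp jaw, a chunky U-shaped block 36 mm (its x) by 24 mm (its y) by 22 mm high, 25 g, lying on the tray (2 to 4 of the four are present). Origin: centre of its underside.
- caliper: Bystander: digital caliper, 200 mm long, lying flat beyond the work; leave alone.
- driver: Bystander: screwdriver lying on the mat; leave alone.
- tape: Bystander: roll of yellow tape, 68 mm across, 19 mm high; leave alone.
- oil: Bystander: small blue bottle, 40 mm across, 75 mm high; leave alone.
- dish: Bystander: steel dish, 90 mm across, 28 mm high; leave alone.
- bracket: Bystander: aluminium angle bracket 40 by 40 by 40 mm; leave alone.
- marker: Bystander: marker pen 120 mm long lying on the mat; leave alone.

How it is judged:
By the outcome, as a careful person would: the job done as asked, in the order asked, and still so for the second after the job is handed in, with the robot touching nothing.
Of jaw1, jaw2, jaw3, jaw4 only 2 to 4 are there at a start; the rules pass over those that are not, and their reading is None.
Of ring1, ring2, ring3, ring4, ring5, ring6 only 4 to 6 are there at a start; the rules pass over those that are not, and their reading is None.
At some moment in a run one of ring1, ring2, ring3, ring4, ring5, ring6 may be knocked a few centimetres aside while the robot is not near it.
It also fails if it takes over 210 s, if anything falls off the work surface, if the arm or the gripper's body presses on something with over 40 N, if the wrist force passes 120 N, or if a joint passes its speed limit or range.

## Working session

There is one attempt and no reset: what is moved stays moved. The work goes in short steps, Python scripts to look and compute and a tool call to move; the robot and the scene stay as the last step left them, time stands still between calls to the robot, and variables do not carry over. Pictures are saved under pics/ and viewed, about 12 in all and at most 16, crops included, and the job is handed in when it is done.

Besides the shell and the picture viewer there is one more tool, called after "Emit:" in YAML: its name, and indented under it one key for each argument. jog_arm: Moves the arm, as the interface text tells. Its arguments: {"type":"object","properties":{"series":{"type":"array","items":{"type":"array"}}},"required":["series"]}

```bash
ls; mkdir -p pics; python3 - <<'E'
from station import *
import cv2,numpy as np
print(sense())
for n in("scene","top","wrist"):
    i=camera_info(n);print(n,i)
    cv2.imwrite(f"pics/{n}0.png",capture(n)[:,:,::-1])
E
```

```text
pics
{'time_s': 0.0, 'joints': array([-5.78902552e+01,  2.20911804e+01,  3.78004484e-01, -2.85850065e-02,
       -6.84121375e+01, -1.48163825e+01]), 'joint_velocities': array([ 0.00424991,  0.02454858, -0.07539001,  0.04413315, -0.10594531,
        0.00321535]), 'effort': array([-1.70986350e-03, -3.90666211e+01,  1.87406176e+01,  4.21982691e+00,
        1.10756583e-02, -2.08424112e-04]), 'tcp_pos': array([ 0.18559956, -0.59610856,  0.20124418]), 'ee_rot': array([[-2.97087653e-01, -7.69586875e-04, -9.54849901e-01],
       [ 9.54847601e-01,  2.09911852e-03, -2.97088629e-01],
       [ 2.23297862e-03, -9.99997501e-01,  1.11215987e-04]]), 'wrist_force': array([ 0.03587393, -0.53833076,  0.0668164 ]), 'moment': array([ 0.04747058, -0.00895969,  0.04701396]), 'gripper_width': 0.996880297876291}
scene {'fx': 457.19701263315443, 'fy': 457.19701263315443, 'cx': 288.7785225154293, 'cy': 212.241601027142, 'rvec': array([ 1.23495876,  2.47895084, -0.78770292]), 'tvec': array([ 0.28156293, -0.36441086,  1.51497515])}
top {'fx': 479.02830560070043, 'fy': 479.02830560070043, 'cx': 282.7299630567456, 'cy': 206.68122847088335, 'rvec': array([ 2.15395491, -2.1523752 ,  0.10997787]), 'tvec': array([0.0700638 , 0.54908946, 1.0774982 ])}
wrist {'fx': 373.90469585153244, 'fy': 373.90469585153244, 'cx': 278.24132616590884, 'cy': 212.95500486152793, 'rvec': array([-1.74327442, -2.36719177, -0.36650239]), 'tvec': array([ 0.62402152, -0.03602262,  0.39253553])}
```

View pics/top0.png

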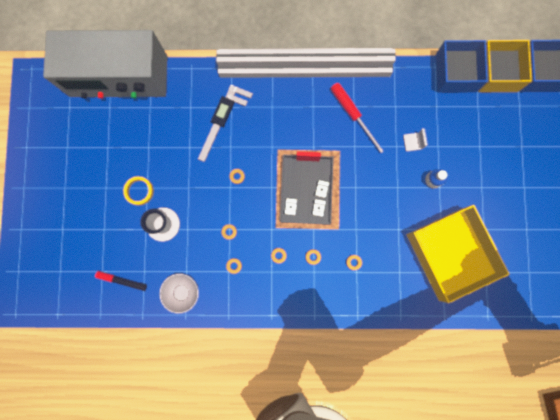

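View pics/scene0.png

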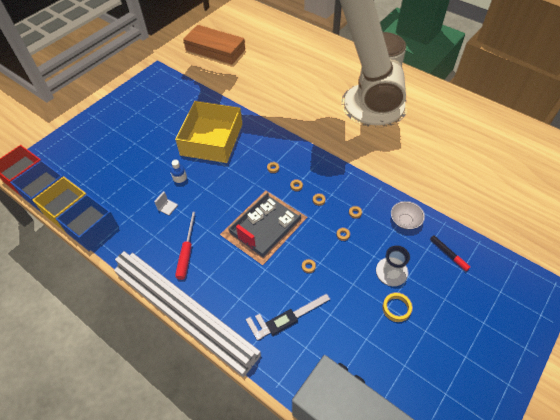

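```bash
cat > h.py <<'E'
from station import *
import cv2,numpy as np
from scipy.spatial.transform import Rotation as R
def ray(n,uv,z,info=None):
    i=info or camera_info(n); M=cv2.Rodrigues(i["rvec"])[0]; o=-M.T@i["tvec"]
    d=M.T@np.array([(uv[0]-i["cx"])/i["fx"],(uv[1]-i["cy"])/i["fy"],1]); return o+d*(z-o[2])/d[2]
def proj(n,p):
    i=camera_info(n);K=np.array([[i["fx"],0,i["cx"]],[0,i["fy"],i["cy"]],[0,0,1]])
    return cv2.projectPoints(np.array([p],float),i["rvec"],i["tvec"],K,None)[0].ravel()
def hsv(im): return cv2.cvtColor(im,cv2.COLOR_RGB2HSV)
def blobs(mask,lo,hi):
    cs=cv2.findContours(mask,cv2.RETR_EXTERNAL,cv2.CHAIN_APPROX_NONE)[0]
    return [c for c in cs if lo<cv2.contourArea(c)<hi]
def rings(n="top",im=None):
    im=capture(n) if im is None else im
    m=cv2.inRange(hsv(im),(5,90,60),(22,255,255)); out=[]
    for c in blobs(m,80,400):
        (u,v),(w,h),a=cv2.minAreaRect(c)
        if max(w,h)<26 and min(w,h)/max(w,h)>.7:
            M=cv2.moments(c); p=ray(n,(M["m10"]/M["m00"],M["m01"]/M["m00"]),.009)
            if p[0]>.2 : out.append(np.r_[p[:2],cv2.contourArea(c)])
    return np.array(out)
E
python3 - <<'E'
from h import *
np.set_printoptions(precision=4,suppress=True)
T=cv2.imread("pics/top0.png")[:,:,::-1].copy(); S=cv2.imread("pics/scene0.png")[:,:,::-1].copy()
print("top",rings("top",T)); print("scene",rings("scene",S))
i=camera_info("top");M=cv2.Rodrigues(i["rvec"])[0];print("cam",-M.T@i["tvec"])
h=hsv(T)
def cen(m,z,lo,hi,n):
    for c in blobs(m,lo,hi):
        r=cv2.minAreaRect(c);print(r[0],r[1],r[2],"box",[ray(n,b,z)[:2].round(4).tolist() for b in cv2.boxPoints(r)],"c",ray(n,r[0],z)[:2])
print("bin");cen(cv2.inRange(h,(22,120,60),(35,255,255))*1,.07,1500,1e5,"top")
print("red");cen(cv2.inRange(h,(172,120,60),(180,255,255))|cv2.inRange(h,(0,160,60),(4,255,255)),.062,20,1e5,"top")
mm=cv2.inRange(h,(0,0,0),(180,110,95));mm[:140]=0;mm[235:]=0
print("dark");cen(mm,.0,100,1e5,"top")
print("jaws");j=cv2.inRange(h,(0,0,190),(180,50,255));j[:150]=0;j[230:]=0;j[:,:270]=0;j[:,345:]=0;cen(j,.027,30,1e4,"top")
# pad: brown border
p=cv2.inRange(h,(0,60,60),(22,200,255));p[:140]=0;p[240:]=0;p[:,:265]=0;p[:,350:]=0
print("pad");cen(cv2.morphologyEx(p,cv2.MORPH_CLOSE,np.ones((3,3))),.002,500,1e5,"top")
big=cv2.hconcat([cv2.resize(T[150:330,100:240],None,fx=2.8,fy=2.8,interpolation=2),cv2.resize(S[205:385,350:490],None,fx=2.8,fy=2.8,interpolation=2)])
cv2.imwrite("pics/crop1.png",big[:,:,::-1])
E
```

```text
top [[  0.4133   0.1857 142.    ]
 [  0.4218  -0.0946 144.    ]
 [  0.4345   0.0005 142.5   ]
 [  0.4375   0.0807 139.5   ]
 [  0.4932   0.1984 137.5   ]
 [  0.6263   0.1812 134.    ]]
scene [[  0.6302   0.1864 116.    ]
 [  0.4977   0.2037 104.    ]
 [  0.4188   0.1914  94.    ]
 [  0.4428   0.087   90.5   ]
 [  0.4398   0.0064  84.5   ]]
cam [0.4184 0.0528 1.1356]
bin
(459.88568115234375, 252.94598388671875) (77.87319946289062, 68.83549499511719) 65.0952377319336 box [[0.4878, -0.2174], [0.5525, -0.3579], [0.3968, -0.4222], [0.334, -0.2839]] c [ 0.442  -0.3205]
(509.5, 62.0) (44.0, 43.0) 90.0 box [[0.934, -0.4058], [0.9334, -0.5047], [0.8276, -0.4985], [0.828, -0.4007]] c [ 0.8804 -0.4524]
red
(104.12386322021484, 276.0871887207031) (16.761962890625, 6.034305572509766) 16.699241638183594 box [[0.3886, 0.4884], [0.4014, 0.4851], [0.3908, 0.4485], [0.378, 0.4519]] c [0.3897 0.4684]
(308.0, 156.0) (8.0, 24.0) 90.0 box [[0.6715, 0.0399], [0.6714, -0.015], [0.6528, -0.0148], [0.6529, 0.0399]] c [0.6621 0.0125]
(100.25000762939453, 94.25) (6.363961219787598, 5.656853675842285) 45.0 box [
[... 444 characters left out ...]
.45944213867188) (10.850333213806152, 16.111099243164062) 9.462322235107422 box [[0.5314, 0.0023], [0.5687, -0.0041], [0.5645, -0.029], [0.5272, -0.0225]] c [ 0.5479 -0.0133]
(290.6280212402344, 206.34756469726562) (10.822290420532227, 16.012571334838867) 6.340191841125488 box [[0.5333, 0.0667], [0.5706, 0.0626], [0.5678, 0.0375], [0.5305, 0.0417]] c [0.5505 0.0522]
(321.85296630859375, 188.5882568359375) (10.6715669631958, 15.764815330505371) 14.03624439239502 box [[0.5773, -0.0042], [0.6135, -0.0134], [0.6074, -0.0375], [0.5712, -0.0283]] c [ 0.5923 -0.0209]
pad
(307.0, 189.0) (78.0, 62.0) 90.0 box [[0.6907, 0.0875], [0.6904, -0.0622], [0.5019, -0.0599], [0.5018, 0.0868]] c [0.5953 0.013 ]
```

View pics/crop1.png

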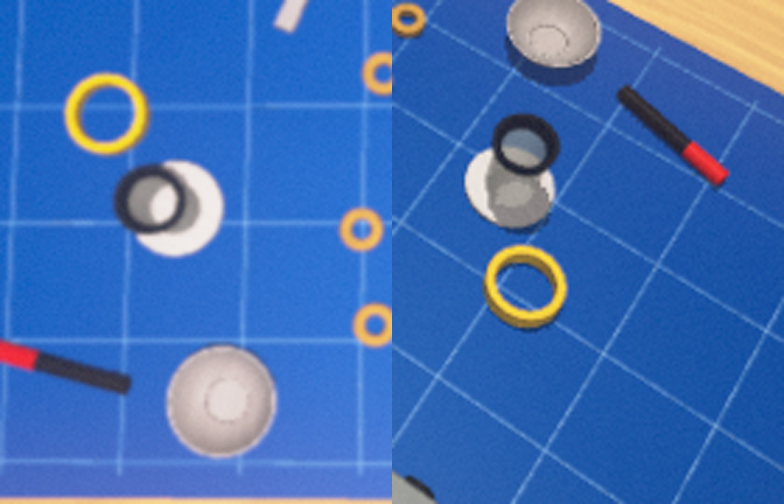

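Emit:
jog_arm:
  series:
    - [[0,0,0],[0,8.65,0],0.06]
    - [[0,0,0],[0,8.65,0],0.06]
    - [[0.05,0.008,-0.0236],[0,0,0],0.06]
    - [[0.05,0.008,-0.0236],[0,0,0],0.06]
    - [[0.05,0.008,-0.0236],[0,0,0],0.06]
    - [[0.05,0.008,-0.0236],[0,0,0],0.06]
    - [[0.05,0.008,-0.0236],[0,0,0],0.06]
    - [[0.05,0.008,-0.0236],[0,0,0],0.06]
    - [[0.05,0.008,-0.0236],[0,0,0],0.06]
    - [[0.05,0.008,-0.0236],[0,0,0],0.06]

```text
time_s: 1.4
tcp_pos: [0.3751, -0.1951, 0.1382]
ee_rot: [[0.0, 0.001, -1.0], [1.0, -0.0, 0.0], [-0.0, -1.0, -0.001]]
wrist_force: [0.6, -0.4, 0.2]
gripper_width: 0.688
```

Emit:
jog_arm:
  series:
    - [[0.05,0,-0.0236],[0,0,0],0.06]
    - [[0.05,0,-0.0236],[0,0,0],0.06]
    - [[0,0,0],[0,0,0],0.06]

```text
time_s: 1.78
tcp_pos: [0.4234, -0.094, 0.1385]
ee_rot: [[-0.006, 0.001, -1.0], [1.0, 0.0, -0.006], [0.0, -1.0, -0.001]]
wrist_force: [0.8, 0.1, -0.1]
gripper_width: 0.694
```

```bash
python3 - <<'E'
from h import *
np.set_printoptions(precision=4,suppress=True)
print("mouth top",ray("top",(153.2,221.1),.084),"scene",ray("scene",(397.5,256.1),.084),"foot",ray("top",(163.6,223.9),.006),"footscene",ray("scene",(350+(510-392)/2.8,205+187/2.8),.006))
s=sense();print(s["tcp_pos"],s["ee_rot"],s["wrist_force"],s["joints"],s["time_s"])
i=camera_info("wrist");im=capture("wrist");cv2.imwrite("pics/w1.png",im[:,:,::-1])
M=cv2.Rodrigues(i["rvec"])[0];print("cam",-M.T@i["tvec"],M)
h=hsv(im);m=cv2.inRange(h,(5,90,60),(22,255,255))
for c in blobs(m,300,1e5):
    e=cv2.fitEllipse(c);print(e,ray("wrist",e[0],.011,i))
E
```

```text
mouth top [0.5109 0.3562 0.084 ] scene [0.5167 0.3628 0.084 ] foot [0.5111 0.3537 0.006 ] footscene [0.5167 0.3641 0.006 ]
[ 0.4234 -0.094   0.1385] [[-0.0056  0.0009 -1.    ]
 [ 1.      0.0001 -0.0056]
 [ 0.0001 -1.     -0.0009]] [ 0.795   0.12   -0.0648] [  9.1006   6.9037 -30.5131  -0.0006 -52.532  -98.7794] 1.775
cam [ 0.3394 -0.0948  0.3208] [[-0.0056  1.      0.0003]
 [ 0.9534  0.0052  0.3017]
 [ 0.3017  0.002  -0.9534]]
((366.9961853027344, 382.0534362792969), (54.75479507446289, 349.0585021972656), 91.0007095336914) [ 0.6169 -0.0031  0.011 ]
((421.5594482421875, 329.0594787597656), (25.552749633789062, 63.41169357299805), 172.31906127929688) [0.5541 0.0447 0.011 ]
((135.02964782714844, 328.89385986328125), (25.384807586669922, 63.60421371459961), 7.24791145324707) [ 0.5554 -0.2315  0.011 ]
((414.79205322265625, 281.2041015625), (11.13890552520752, 134.8717803955078), 91.3541259765625) [0.5028 0.0322 0.011 ]
((325.6644287109375, 290.5176086425781), (24.138694763183594, 44.52628707885742), 12.258667945861816) [ 0.5129 -0.0496  0.011 ]
((478.93133544921875, 212.35435485839844), (38.2202033996582, 43.69044494628906), 77.09320831298828) [0.4359 0.0802 0.011 ]
((387.60821533203125, 208.4274444580078), (38.88015365600586, 40.77934265136719), 80.41039276123047) [0.4328 0.0005 0.011 ]
((279.3212585449219, 193.7057647705078), (36.44744873046875, 37.79642868041992), 172.20030212402344) [ 0.4202 -0.0933  0.011 ]
((31.50499725341797, 201.2373809814453), (172.13253784179688, 212.2732696533203), 140.99269104003906) [ 0.428  -0.3065  0.011 ]
```

View pics/w1.png

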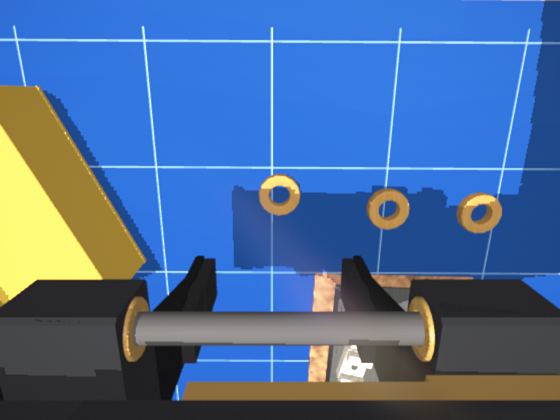

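Emit:
jog_arm:
  series:
    - [[0,0.06,0.002],[0,0,0],0.06]
    - [[0,0.05,0],[0,0,0],0.06]
    - [[0,0.0155,0],[0,0,0],0.06]
    - [[0,0.01,0],[0,0,0],0.06]
    - [[0,0,0],[0,0,0],0.02]
    - [[0,0,0],[0,0,0],0.02]
    - [[0,0,0],[0,0,0],0.02]
    - [[0,0,0],[0,0,0],0.02]
    - [[0,0,0],[0,0,0],0.02]

```text
time_s: 2.95
tcp_pos: [0.42, -0.0967, 0.0031]
ee_rot: [[0.0, 0.001, -1.0], [1.0, 0.0, 0.0], [0.0, -1.0, -0.001]]
wrist_force: [-0.7, 0.5, -0.4]
gripper_width: 0.261
```

```bash
python3 - <<'E'
from h import *
im=capture("wrist");cv2.imwrite("pics/w2.png",im[:,:,::-1]);print(rings("top"),sense()["gripper_width"])
E
```

```text
[[  0.41329925   0.18602991 139.        ]
 [  0.49316631   0.19861855 140.5       ]
 [  0.62626875   0.18132184 135.        ]] 0.23791004169647006
```

View pics/w2.png

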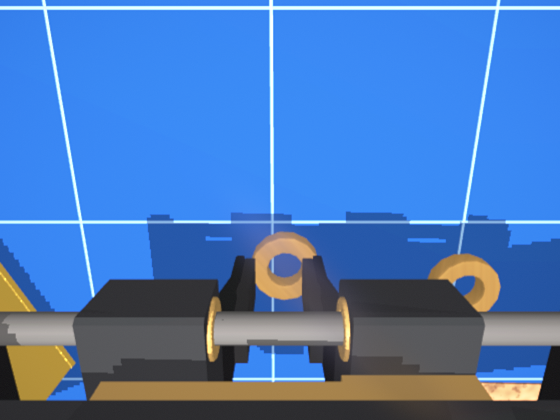

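```bash
python3 - <<'E'
from h import *
np.set_printoptions(precision=4,suppress=True)
i=camera_info("wrist");print(ray("wrist",(286,258),.011,i),ray("wrist",(286,265),.0055,i),ray("wrist",(464,280),.011,i))
s=sense();t=s["tcp_pos"];print(t)
print(proj("wrist",t),proj("wrist",t+[0,0,.019]))
E
```

```text
[ 0.4151 -0.093   0.011 ] [ 0.4217 -0.0929  0.0055] [ 0.4276 -0.0006  0.011 ]
[ 0.4199 -0.0967  0.003 ]
[278.7386 260.0046] [278.7981 276.526 ]
```

```bash
python3 - <<'E'
from h import *
a=capture("wrist"); s=capture("scene");u,v=proj("scene",sense()["tcp_pos"]).astype(int);print(u,v)
c1=cv2.resize(a[215:375,200:360],(480,480),interpolation=2);u0=u-30;c2=cv2.resize(s[v-40:v+30,u-35:u+35],(300,300),interpolation=2)
cv2.imwrite("pics/c3.png",cv2.hconcat([c1,cv2.copyMakeBorder(c2,0,180,0,0,0)])[:,:,::-1]);print(sense()["gripper_width"])
E
```

```text
272 165
0.23302898299875288
```

View pics/c3.png

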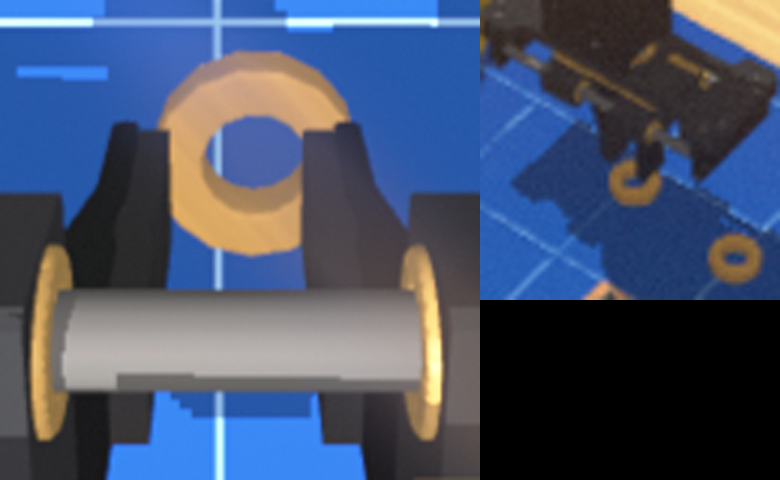

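Emit:
jog_arm:
  series:
    - [[0,0,0],[0,0,0],0.06]
    - [[0.0035,0,0],[0,0,0],0.06]
    - [[0,0,0],[0,0,0],0.06]
    - [[0,0,0],[0,0,0],0.06]
    - [[0,0,0],[0,0,0],0.06]
    - [[0,0.003,0],[0,0,0],0.06]
    - [[0,0,0],[0,0,0],0.06]

```text
time_s: 4.03
tcp_pos: [0.4196, -0.0933, -0.0004]
ee_rot: [[0.0, -0.001, -1.0], [1.0, -0.0, 0.0], [-0.0, -1.0, 0.001]]
wrist_force: [0.2, -0.1, 0.2]
gripper_width: 0.683
```

```bash
python3 - <<'E'
from h import *
a=capture("wrist");cv2.imwrite("pics/c4.png",cv2.resize(a[200:360,150:410],(780,480),interpolation=2)[:,:,::-1])
s=sense();t=s["tcp_pos"];print(t,s["wrist_force"],s["gripper_width"])
for dz in(0,.01,.02):print([proj("wrist",t+[dx,dy,dz]).round() for dx in(-.0095,.0095) for dy in (-.03,.03)])
E
```

```text
[ 4.19684590e-01 -9.33216110e-02 -3.34293854e-04] [ 0.38566035  0.20207808 -0.2230364 ] 0.6885690752354338
[array([222., 243.]), array([336., 243.]), array([223., 276.]), array([334., 276.])]
[array([219., 251.]), array([339., 251.]), array([220., 285.]), array([337., 285.])]
[array([215., 259.]), array([342., 259.]), array([217., 295.]), array([340., 295.])]
```

View pics/c4.png

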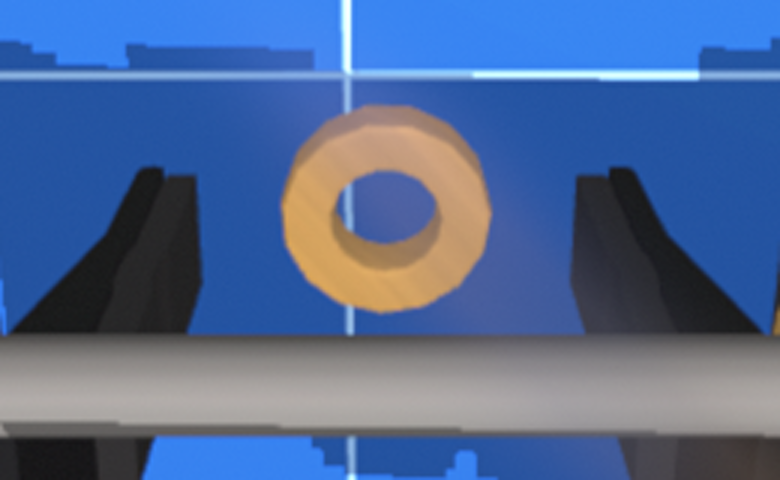

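Emit:
jog_arm:
  series:
    - [[0,0.006,-0.0015],[0,0,0],0.06]
    - [[0,0.004,0],[0,0,0],0.06]
    - [[0,0,0],[0,0,0],0.06]

```text
time_s: 4.45
tcp_pos: [0.421, -0.0933, -0.0106]
ee_rot: [[0.0, -0.001, -1.0], [1.0, -0.0, 0.0], [-0.0, -1.0, 0.001]]
wrist_force: [-0.3, -0.4, 0.2]
gripper_width: 0.687
```

Emit:
jog_arm:
  series:
    - [[0,0.003,0],[0,0,0],0.06]
    - [[0,0.001,0],[0,0,0],0.06]
    - [[0,0,0],[0,0,0],0.06]

```text
time_s: 4.82
tcp_pos: [0.4213, -0.0933, -0.0142]
ee_rot: [[0.0, -0.0, -1.0], [1.0, -0.0, 0.0], [-0.0, -1.0, 0.0]]
wrist_force: [-0.7, 0.1, -0.4]
gripper_width: 0.691
```

Emit:
jog_arm:
  series:
    - [[0,0,0],[0,0,0],0.02]
    - [[0,0,0],[0,0,0],0.02]
    - [[0,0,0],[0,0,0],0.02]
    - [[0,0,0],[0,0,0],0.02]
    - [[0,0,0],[0,0,0],0.02]
    - [[0,0,0],[0,0,0],0.02]

```text
time_s: 5.58
tcp_pos: [0.4214, -0.0933, -0.0141]
ee_rot: [[0.0, 0.0, -1.0], [1.0, 0.0, 0.0], [0.0, -1.0, -0.0]]
wrist_force: [-0.5, 0.2, 1.2]
gripper_width: 0.393
```

Emit:
jog_arm:
  series:
    - [[0,-0.05,0],[0,0,0],0.02]
    - [[0.05,-0.01,-0.0165],[0,0,0],0.02]
    - [[0.05,-0.01,-0.0165],[0,0,0],0.02]
    - [[0.05,-0.01,-0.0165],[0,0,0],0.02]
    - [[0.05,-0.01,-0.0165],[0,0,0],0.02]
    - [[0.05,-0.01,-0.0165],[0,0,0],0.02]
    - [[0.05,-0.01,-0.0165],[0,0,0],0.02]
    - [[0.05,-0.01,-0.0165],[0,0,0],0.02]
    - [[0.05,-0.01,-0.0165],[0,0,0],0.02]
    - [[0.05,-0.01,-0.0165],[0,0,0],0.02]

```text
time_s: 6.82
tcp_pos: [0.5699, 0.3582, 0.1256]
ee_rot: [[0.0, -0.001, -1.0], [1.0, -0.001, 0.0], [-0.001, -1.0, 0.001]]
wrist_force: [0.8, 0.4, -0.5]
gripper_width: 0.396
```

Emit:
jog_arm:
  series:
    - [[0,0,0],[0,0,0],0.02]
    - [[0,0,0],[0,0,0],0.02]

```text
time_s: 7.08
tcp_pos: [0.5691, 0.3561, 0.1246]
ee_rot: [[0.0, -0.002, -1.0], [1.0, -0.002, 0.0], [-0.002, -1.0, 0.002]]
wrist_force: [0.0, 0.1, -1.0]
gripper_width: 0.394
```

```bash
python3 - <<'E'
from h import *
np.set_printoptions(precision=4,suppress=True)
i=camera_info("wrist");a=capture("wrist");cv2.imwrite("pics/w5.png",a[:,:,::-1])
s=sense();t=s["tcp_pos"];print(t,s["wrist_force"],s["gripper_width"]);print(proj("wrist",[.511,.356,.084]))
m=cv2.inRange(hsv(a),(0,0,0),(180,255,60));m[260:]=0
for c in blobs(m,800,1e5):
    e=cv2.fitEllipse(c);print(e,ray("wrist",e[0],.084,i))
print(rings("top"))
E
```

```text
[0.5691 0.3556 0.1249] [ 0.1516 -0.5194  0.2505] 0.3903544384281198
[279.4242 140.7948]
((284.0564270019531, 140.35765075683594), (80.43026733398438, 81.34358978271484), 14.25804328918457) [0.5106 0.3592 0.084 ]
[[  0.4133   0.1857 142.    ]
 [  0.4346   0.0005 141.    ]
 [  0.4374   0.0808 138.5   ]
 [  0.4931   0.1985 139.5   ]
 [  0.6263   0.1813 135.    ]]
```

View pics/w5.png

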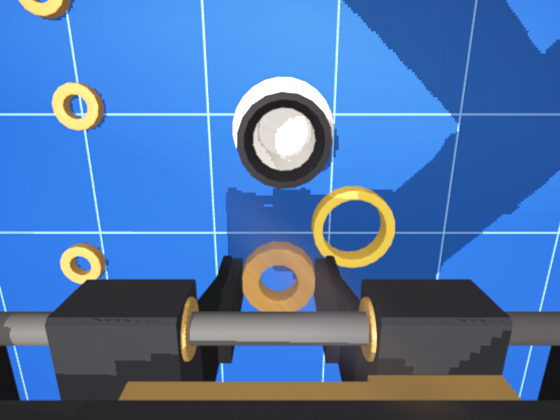

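Emit:
jog_arm:
  series:
    - [[0.0026,0,0.058],[0,0,0],0.02]
    - [[0,0.03,0],[0,0,0],0.02]
    - [[0,0.02,0],[0,0,0],0.02]
    - [[0,0.0075,0],[0,0,0],0.02]
    - [[0,0,0],[0,0,0],0.02]
    - [[0,0,0],[0,0,0],0.02]

```text
time_s: 7.92
tcp_pos: [0.5126, 0.3595, 0.0694]
ee_rot: [[0.0, 0.001, -1.0], [1.0, 0.001, 0.0], [0.001, -1.0, -0.001]]
wrist_force: [0.2, -0.4, -1.3]
gripper_width: 0.393
```

```bash
python3 - <<'E'
from h import *
a=capture("wrist");s=capture("scene");cv2.imwrite("pics/c6.png",cv2.hconcat([cv2.resize(a[200:380,190:370],(400,400),interpolation=2),cv2.resize(s[225:305,360:440],(400,400),interpolation=2)])[:,:,::-1])
s=sense();print(s["tcp_pos"],s["wrist_force"])
E
```

```text
[0.51248862 0.35959386 0.06929019] [-0.32398056 -0.05284434 -0.95709101]
```

View pics/c6.png

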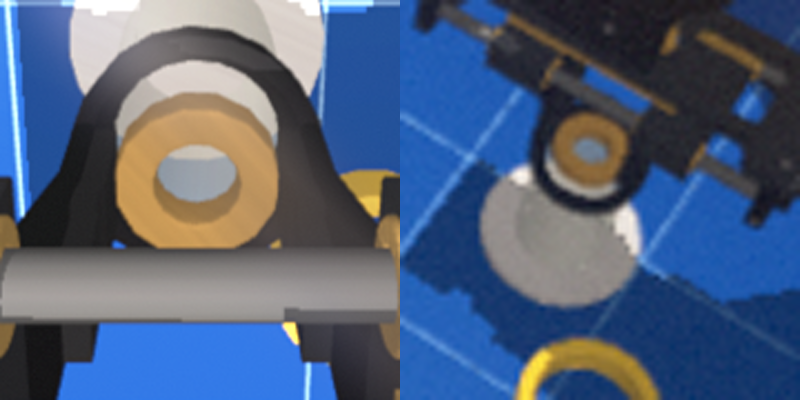

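Emit:
jog_arm:
  series:
    - [[-0.001,0.001,0.0015],[0,0,0],0.02]
    - [[0,0,0],[0,0,0],0.02]
    - [[0,0,0],[0,0,0],0.06]
    - [[0,0,0],[0,0,0],0.06]
    - [[0,0,0],[0,0,0],0.06]
    - [[0,0,0],[0,0,0],0.06]
    - [[0,-0.05,0],[0,0,0],0.06]
    - [[-0.05,0,0.005],[0,0,0],0.06]
    - [[-0.055,0,0.007],[0,0,0],0.06]
    - [[-0.053,0,0.006],[0,0,0],0.06]

```text
time_s: 9.28
tcp_pos: [0.492, 0.1989, 0.1176]
ee_rot: [[-0.0, 0.0, -1.0], [1.0, 0.0, -0.0], [0.0, -1.0, -0.0]]
wrist_force: [1.7, -0.9, -0.0]
gripper_width: 0.691
```

Emit:
jog_arm:
  series:
    - [[0,0.04,0],[0,0,0],0.06]
    - [[0,0,0],[0,0,0],0.06]
    - [[0,0,0],[0,0,0],0.06]

```text
time_s: 9.65
tcp_pos: [0.4933, 0.2012, 0.0783]
ee_rot: [[-0.001, 0.001, -1.0], [1.0, 0.0, -0.001], [0.0, -1.0, -0.001]]
wrist_force: [0.7, 0.7, -0.1]
gripper_width: 0.692
```

```bash
cat >> h.py <<'E'
np.set_printoptions(precision=4,suppress=True)
def wring():
    "nearest ring under the tool from the wrist view: world xy and shift (tool x,z) needed"
    s=sense();t=s["tcp_pos"];i=camera_info("wrist");a=capture("wrist")
    q=proj("wrist",[t[0],t[1],.006]);m=cv2.inRange(hsv(a),(5,90,60),(22,255,255))
    m=cv2.morphologyEx(m,cv2.MORPH_OPEN,np.ones((3,3)))
    bs=[c for c in blobs(m,500,9000) if .75<np.divide(*cv2.boundingRect(c)[2:])<1.35]
    c=min(bs,key=lambda c:np.hypot(*(np.array(cv2.fitEllipse(c)[0])-q)))
    x,y,w,h=cv2.boundingRect(c);p=ray("wrist",(x+w/2,y+h/2),.0055,i)
    cv2.imwrite("pics/last.png",a[:,:,::-1])
    e=p-t;print("t",s["time_s"],"tcp",t,"ring",p[:2],"box",(x,y,w,h),"tool x",round(e[1],4),"tool z",round(-e[0],4),"down to -.0142:",round(t[2]+.0142,4))
def top(): print(rings("top"))
E
python3 -c "
from h import *
wring();top()
a=capture('wrist');s=capture('scene');cv2.imwrite('pics/c7.png',cv2.hconcat([a,cv2.copyMakeBorder(cv2.resize(s[225:305,360:440],(240,240)),0,180,0,0,0)])[:,:,::-1])"
```

```text
t 9.65 tcp [0.4933 0.2012 0.0783] ring [0.4939 0.2011] box (254, 194, 49, 48) tool x -0.0001 tool z -0.0006 down to -.0142: 0.0925
[[  0.4134   0.1858 143.    ]
 [  0.4346   0.0006 141.5   ]
 [  0.4374   0.0808 138.5   ]
 [  0.6263   0.1813 135.    ]]
```

View pics/c7.png

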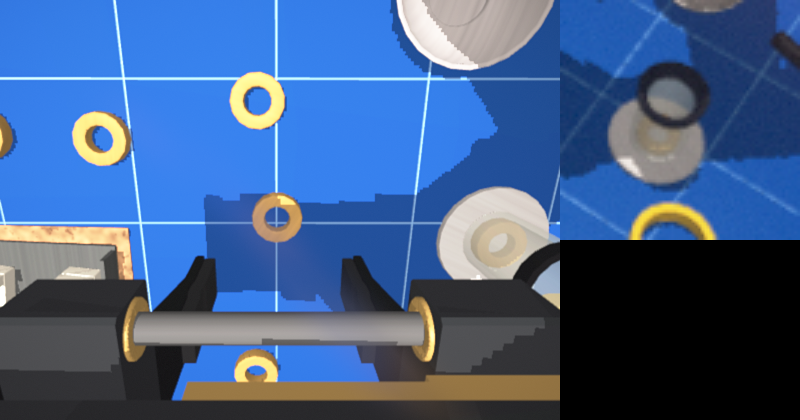

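Emit:
jog_arm:
  series:
    - [[0,0.05,-0.0005],[0,0,0],0.06]
    - [[0,0.035,0],[0,0,0],0.06]
    - [[0,0.0075,0],[0,0,0],0.06]
    - [[0,0,0],[0,0,0],0.06]
    - [[0,0,0],[0,0,0],0.02]
    - [[0,0,0],[0,0,0],0.02]
    - [[0,0,0],[0,0,0],0.02]
    - [[0,0,0],[0,0,0],0.02]
    - [[0,0,0],[0,0,0],0.02]
    - [[0,0,0],[0,0,0],0.02]

```text
time_s: 11.1
tcp_pos: [0.4932, 0.2006, -0.0145]
ee_rot: [[-0.0, 0.001, -1.0], [1.0, 0.0, -0.0], [0.0, -1.0, -0.001]]
wrist_force: [-0.9, -0.2, 4.7]
gripper_width: 0.393
```

Emit:
jog_arm:
  series:
    - [[0,-0.06,0],[0,0,0],0.02]
    - [[0,-0.06,0],[0,0,0],0.02]
    - [[0.0525,-0.01,-0.006],[0,0,0],0.02]
    - [[0.0525,0,-0.006],[0,0,0],0.02]
    - [[0.0525,0,-0.006],[0,0,0],0.02]
    - [[0,0,0],[0,0,0],0.02]
    - [[0,0.03,0],[0,0,0],0.02]
    - [[0,0.0175,0],[0,0,0],0.02]
    - [[0,0,0],[0,0,0],0.02]
    - [[0,0,0],[0,0,0],0.02]

```text
time_s: 12.35
tcp_pos: [0.5112, 0.3576, 0.0679]
ee_rot: [[0.001, 0.0, -1.0], [1.0, 0.0, 0.001], [0.0, -1.0, -0.0]]
wrist_force: [-0.4, -0.3, -0.6]
gripper_width: 0.391
```

Emit:
jog_arm:
  series:
    - [[0,0,0],[0,0,0],0.06]
    - [[0,0,0],[0,0,0],0.06]
    - [[0,0,0],[0,0,0],0.06]
    - [[0,-0.05,0],[0,0,0],0.06]
    - [[-0.0435,0,-0.029],[0,0,0],0.06]
    - [[-0.0435,0,-0.029],[0,0,0],0.06]
    - [[-0.0435,0,-0.029],[0,0,0],0.06]
    - [[-0.0435,0,-0.029],[0,0,0],0.06]
    - [[0,0.04,0],[0,0,0],0.06]
    - [[0,0,0],[0,0,0],0.06]

```text
time_s: 13.6
tcp_pos: [0.6247, 0.182, 0.0742]
ee_rot: [[0.002, -0.007, -1.0], [1.0, -0.003, 0.002], [-0.003, -1.0, 0.007]]
wrist_force: [-0.2, -0.5, -0.2]
gripper_width: 0.686
```

Emit:
jog_arm:
  series:
    - [[0,0,0],[0,0,0],0.06]
    - [[0,0,0],[0,0,0],0.06]

```text
time_s: 13.85
tcp_pos: [0.6276, 0.185, 0.0792]
ee_rot: [[-0.001, 0.003, -1.0], [1.0, 0.001, -0.001], [0.001, -1.0, -0.003]]
wrist_force: [1.1, -0.4, 0.3]
gripper_width: 0.688
```

```bash
python3 -c "
from h import *
wring();top()"
```

```text
t 13.85 tcp [0.6276 0.185  0.0792] ring [0.6268 0.184 ] box (253, 191, 48, 49) tool x -0.001 tool z 0.0009 down to -.0142: 0.0934
[[  0.4133   0.1857 142.    ]
 [  0.4346   0.0005 141.    ]
 [  0.4375   0.0807 139.5   ]]
```

Emit:
jog_arm:
  series:
    - [[0,0.05,0],[0,0,0],0.06]
    - [[0,0.035,0],[0,0,0],0.06]
    - [[0,0.007,0],[0,0,0],0.06]
    - [[0,0,0],[0,0,0],0.06]
    - [[0,0,0],[0,0,0],0.02]
    - [[0,0,0],[0,0,0],0.02]
    - [[0,0,0],[0,0,0],0.02]
    - [[0,0,0],[0,0,0],0.02]
    - [[0,0,0],[0,0,0],0.02]
    - [[0,0,0],[0,0,0],0.02]

```text
time_s: 15.2
tcp_pos: [0.6272, 0.184, -0.0139]
ee_rot: [[-0.0, 0.001, -1.0], [1.0, 0.0, -0.0], [0.0, -1.0, -0.001]]
wrist_force: [-1.5, 0.5, 5.1]
gripper_width: 0.396
```

Emit:
jog_arm:
  series:
    - [[0,-0.06,0],[0,0,0],0.02]
    - [[0,-0.06,0],[0,0,0],0.02]
    - [[0.0435,-0.01,0.029],[0,0,0],0.02]
    - [[0.0435,0,0.029],[0,0,0],0.02]
    - [[0.0435,0,0.029],[0,0,0],0.02]
    - [[0.0435,0,0.029],[0,0,0],0.02]
    - [[0,0.03,0],[0,0,0],0.02]
    - [[0,0.018,0],[0,0,0],0.02]
    - [[0,0,0],[0,0,0],0.02]
    - [[0,0,0],[0,0,0],0.02]

```text
time_s: 16.45
tcp_pos: [0.511, 0.3577, 0.0675]
ee_rot: [[0.0, -0.0, -1.0], [1.0, -0.0, 0.0], [-0.0, -1.0, 0.0]]
wrist_force: [-0.3, 0.3, -0.1]
gripper_width: 0.393
```

Emit:
jog_arm:
  series:
    - [[0,0,0],[0,0,0],0.02]

```text
time_s: 16.58
tcp_pos: [0.5113, 0.3578, 0.0679]
ee_rot: [[0.001, 0.001, -1.0], [1.0, 0.001, 0.001], [0.001, -1.0, -0.001]]
wrist_force: [-0.1, -0.8, -0.3]
gripper_width: 0.392
```

Emit:
jog_arm:
  series:
    - [[0,0,0],[0,0,0],0.06]
    - [[0,0,0],[0,0,0],0.06]
    - [[0,0,0],[0,0,0],0.06]
    - [[0,-0.05,0],[0,0,0],0.06]
    - [[-0.0425,0,0.0244],[0,0,0],0.06]
    - [[-0.0425,0,0.0244],[0,0,0],0.06]
    - [[-0.0425,0,0.0244],[0,0,0],0.06]
    - [[-0.0425,0,0.0244],[0,0,0],0.06]
    - [[0,0.04,0],[0,0,0],0.06]
    - [[0,0,0],[0,0,0],0.06]

```text
time_s: 17.82
tcp_pos: [0.4118, 0.1862, 0.0761]
ee_rot: [[0.001, -0.004, -1.0], [1.0, -0.003, 0.001], [-0.003, -1.0, 0.004]]
wrist_force: [0.6, -0.4, 1.1]
gripper_width: 0.686
```

Emit:
jog_arm:
  series:
    - [[0,0,0],[0,0,0],0.06]
    - [[0,0,0],[0,0,0],0.06]

```text
time_s: 18.08
tcp_pos: [0.4143, 0.1889, 0.0784]
ee_rot: [[-0.0, 0.002, -1.0], [1.0, 0.001, -0.0], [0.001, -1.0, -0.002]]
wrist_force: [0.3, 0.4, 0.7]
gripper_width: 0.687
```

```bash
python3 -c "
from h import *
wring();top()"
```

```text
t 18.075 tcp [0.4143 0.1889 0.0784] ring [0.4134 0.1883] box (253, 192, 49, 48) tool x -0.0006 tool z 0.0008 down to -.0142: 0.0926
[[  0.4346   0.0007 142.5   ]
 [  0.4375   0.0811 143.5   ]
 [  0.5154   0.3714 102.    ]]
```

Emit:
jog_arm:
  series:
    - [[0,0.05,0],[0,0,0],0.06]
    - [[0,0.035,0],[0,0,0],0.06]
    - [[0,0.007,0],[0,0,0],0.06]
    - [[0,0,0],[0,0,0],0.06]
    - [[0,0,0],[0,0,0],0.02]
    - [[0,0,0],[0,0,0],0.02]
    - [[0,0,0],[0,0,0],0.02]
    - [[0,0,0],[0,0,0],0.02]
    - [[0,0,0],[0,0,0],0.02]
    - [[0,0,0],[0,0,0],0.02]

```text
time_s: 19.42
tcp_pos: [0.4136, 0.1881, -0.0141]
ee_rot: [[-0.0, 0.001, -1.0], [1.0, 0.0, -0.0], [0.0, -1.0, -0.001]]
wrist_force: [-1.7, -0.1, 6.1]
gripper_width: 0.393
```

Emit:
jog_arm:
  series:
    - [[0,-0.06,0],[0,0,0],0.02]
    - [[0,-0.06,0],[0,0,0],0.02]
    - [[0.0425,-0.01,-0.0244],[0,0,0],0.02]
    - [[0.0425,0,-0.0244],[0,0,0],0.02]
    - [[0.0425,0,-0.0244],[0,0,0],0.02]
    - [[0.0425,0,-0.0244],[0,0,0],0.02]
    - [[0,0.03,0],[0,0,0],0.02]
    - [[0,0.018,0],[0,0,0],0.02]
    - [[0,0,0],[0,0,0],0.02]
    - [[0,0,0],[0,0,0],0.02]

```text
time_s: 20.68
tcp_pos: [0.5109, 0.3577, 0.0676]
ee_rot: [[0.0, -0.0, -1.0], [1.0, -0.0, 0.0], [-0.0, -1.0, 0.0]]
wrist_force: [0.5, 0.8, -0.5]
gripper_width: 0.391
```

Emit:
jog_arm:
  series:
    - [[0,0,0],[0,0,0],0.02]

```text
time_s: 20.8
tcp_pos: [0.511, 0.3579, 0.0681]
ee_rot: [[0.0, 0.001, -1.0], [1.0, 0.001, 0.0], [0.001, -1.0, -0.001]]
wrist_force: [0.1, -0.1, -1.0]
gripper_width: 0.393
```

Emit:
jog_arm:
  series:
    - [[0,0,0],[0,0,0],0.06]
    - [[0,0,0],[0,0,0],0.06]
    - [[0,0,0],[0,0,0],0.06]
    - [[0,-0.05,0],[0,0,0],0.06]
    - [[-0.0552,0,0.0147],[0,0,0],0.06]
    - [[-0.0552,0,0.0147],[0,0,0],0.06]
    - [[-0.0552,0,0.0147],[0,0,0],0.06]
    - [[-0.0552,0,0.0147],[0,0,0],0.06]
    - [[-0.0552,0,0.0147],[0,0,0],0.06]
    - [[0,0.04,0],[0,0,0],0.06]

```text
time_s: 22.05
tcp_pos: [0.4384, 0.0802, 0.0797]
ee_rot: [[0.003, 0.007, -1.0], [1.0, 0.004, 0.003], [0.004, -1.0, -0.007]]
wrist_force: [0.7, 1.5, -0.5]
gripper_width: 0.69
```

Emit:
jog_arm:
  series:
    - [[0,0,0],[0,0,0],0.06]
    - [[0,0,0],[0,0,0],0.06]
    - [[0,0,0],[0,0,0],0.06]

```text
time_s: 22.42
tcp_pos: [0.4385, 0.0829, 0.0785]
ee_rot: [[-0.001, 0.002, -1.0], [1.0, 0.001, -0.001], [0.001, -1.0, -0.002]]
wrist_force: [0.6, -0.2, -0.0]
gripper_width: 0.69
```

```bash
python3 -c "
from h import *
wring();top()"
```

```text
t 22.425 tcp [0.4385 0.0829 0.0785] ring [0.4384 0.0833] box (255, 194, 48, 46) tool x 0.0004 tool z 0.0001 down to -.0142: 0.0927
[[  0.5148   0.3705 146.5   ]]
```

Emit:
jog_arm:
  series:
    - [[0.001,0.05,0],[0,0,0],0.06]
    - [[0,0.035,0],[0,0,0],0.06]
    - [[0,0.007,0],[0,0,0],0.06]
    - [[0,0,0],[0,0,0],0.06]
    - [[0,0,0],[0,0,0],0.02]
    - [[0,0,0],[0,0,0],0.02]
    - [[0,0,0],[0,0,0],0.02]
    - [[0,0,0],[0,0,0],0.02]
    - [[0,0,0],[0,0,0],0.02]
    - [[0,0,0],[0,0,0],0.02]

```text
time_s: 23.78
tcp_pos: [0.4377, 0.083, -0.0141]
ee_rot: [[-0.0, 0.001, -1.0], [1.0, 0.0, -0.0], [0.0, -1.0, -0.001]]
wrist_force: [-0.7, -0.0, 6.9]
gripper_width: 0.395
```

Emit:
jog_arm:
  series:
    - [[0,-0.06,0],[0,0,0],0.02]
    - [[0,-0.06,0],[0,0,0],0.02]
    - [[0.055,-0.01,-0.0147],[0,0,0],0.02]
    - [[0.055,0,-0.0147],[0,0,0],0.02]
    - [[0.055,0,-0.0147],[0,0,0],0.02]
    - [[0.055,0,-0.0147],[0,0,0],0.02]
    - [[0.055,0,-0.0147],[0,0,0],0.02]
    - [[0,0.03,0],[0,0,0],0.02]
    - [[0,0.018,0],[0,0,0],0.02]
    - [[0,0,0],[0,0,0],0.02]

```text
time_s: 25.02
tcp_pos: [0.5103, 0.3574, 0.0659]
ee_rot: [[-0.0, -0.002, -1.0], [1.0, -0.002, -0.0], [-0.002, -1.0, 0.002]]
wrist_force: [-0.4, -0.7, 0.3]
gripper_width: 0.392
```

Emit:
jog_arm:
  series:
    - [[0,0,0],[0,0,0],0.02]
    - [[0,0,0],[0,0,0],0.02]

```text
time_s: 25.28
tcp_pos: [0.5111, 0.3578, 0.068]
ee_rot: [[0.0, 0.001, -1.0], [1.0, 0.001, 0.0], [0.001, -1.0, -0.001]]
wrist_force: [0.4, -0.6, -0.1]
gripper_width: 0.393
```

Emit:
jog_arm:
  series:
    - [[0,0,0],[0,0,0],0.06]
    - [[0,0,0],[0,0,0],0.06]
    - [[0,0,0],[0,0,0],0.06]
    - [[0,-0.05,0],[0,0,0],0.06]
    - [[-0.0593,0,0.0127],[0,0,0],0.06]
    - [[-0.0593,0,0.0127],[0,0,0],0.06]
    - [[-0.0593,0,0.0127],[0,0,0],0.06]
    - [[-0.0593,0,0.0127],[0,0,0],0.06]
    - [[-0.0593,0,0.0127],[0,0,0],0.06]
    - [[-0.0593,0,0.0127],[0,0,0],0.06]

```text
time_s: 26.52
tcp_pos: [0.4342, 0.0004, 0.1178]
ee_rot: [[-0.001, 0.001, -1.0], [1.0, 0.0, -0.001], [0.0, -1.0, -0.001]]
wrist_force: [1.1, -0.7, 0.3]
gripper_width: 0.684
```

Emit:
jog_arm:
  series:
    - [[0,0.04,0],[0,0,0],0.06]
    - [[0,0,0],[0,0,0],0.06]
    - [[0,0,0],[0,0,0],0.06]
    - [[0,0,0],[0,0,0],0.06]

```text
time_s: 27.02
tcp_pos: [0.4359, 0.003, 0.0785]
ee_rot: [[-0.001, 0.002, -1.0], [1.0, 0.001, -0.001], [0.001, -1.0, -0.002]]
wrist_force: [0.1, 0.5, 0.7]
gripper_width: 0.69
```

```bash
python3 -c "
from h import *
wring();top()"
```

```text
t 27.025 tcp [0.4359 0.003  0.0785] ring [0.4347 0.0023] box (253, 191, 49, 49) tool x -0.0007 tool z 0.0012 down to -.0142: 0.0927
[[  0.516    0.3723 180.5   ]]
```

Emit:
jog_arm:
  series:
    - [[0,0.05,0.0005],[0,0,0],0.06]
    - [[0,0.035,0],[0,0,0],0.06]
    - [[0,0.007,0],[0,0,0],0.06]
    - [[0,0,0],[0,0,0],0.06]
    - [[0,0,0],[0,0,0],0.02]
    - [[0,0,0],[0,0,0],0.02]
    - [[0,0,0],[0,0,0],0.02]
    - [[0,0,0],[0,0,0],0.02]
    - [[0,0,0],[0,0,0],0.02]
    - [[0,0,0],[0,0,0],0.02]

```text
time_s: 28.38
tcp_pos: [0.4346, 0.0022, -0.0141]
ee_rot: [[-0.0, 0.001, -1.0], [1.0, 0.0, -0.0], [0.0, -1.0, -0.001]]
wrist_force: [-0.6, 1.0, 6.2]
gripper_width: 0.393
```

Emit:
jog_arm:
  series:
    - [[0,-0.06,0],[0,0,0],0.02]
    - [[0,-0.06,0],[0,0,0],0.02]
    - [[0.0593,-0.01,-0.0127],[0,0,0],0.02]
    - [[0.0593,0,-0.0127],[0,0,0],0.02]
    - [[0.0593,0,-0.0127],[0,0,0],0.02]
    - [[0.0593,0,-0.0127],[0,0,0],0.02]
    - [[0.0593,0,-0.0127],[0,0,0],0.02]
    - [[0.0593,0,-0.0127],[0,0,0],0.02]
    - [[0,0,0],[0,0,0],0.02]
    - [[0,0,0],[0,0,0],0.02]

```text
time_s: 29.62
tcp_pos: [0.5096, 0.3571, 0.1142]
ee_rot: [[0.0, -0.002, -1.0], [1.0, -0.002, 0.0], [-0.002, -1.0, 0.002]]
wrist_force: [0.1, -0.1, -0.7]
gripper_width: 0.4
```

Emit:
jog_arm:
  series:
    - [[0,0.03,0],[0,0,0],0.02]
    - [[0,0.018,0],[0,0,0],0.02]
    - [[0,0,0],[0,0,0],0.02]
    - [[0,0,0],[0,0,0],0.02]
    - [[0,0,0],[0,0,0],0.02]

```text
time_s: 30.25
tcp_pos: [0.5107, 0.3576, 0.0684]
ee_rot: [[0.001, 0.001, -1.0], [1.0, 0.001, 0.001], [0.001, -1.0, -0.001]]
wrist_force: [-1.0, -0.8, -1.2]
gripper_width: 0.387
```

Emit:
jog_arm:
  series:
    - [[0,0,0],[0,0,0],0.06]
    - [[0,0,0],[0,0,0],0.06]
    - [[0,0,0],[0,0,0],0.06]
    - [[0,-0.06,0],[0,0,0],0.06]
    - [[0,-0.02,-0.055],[0,0,0],0.06]
    - [[0,0,-0.035],[0,0,0],0.06]
    - [[0,0,0],[0,0,0],0.06]
    - [[0,0,0],[0,0,0],0.06]

```text
time_s: 31.25
tcp_pos: [0.5997, 0.3575, 0.1466]
ee_rot: [[0.0, -0.001, -1.0], [1.0, -0.001, 0.0], [-0.001, -1.0, 0.001]]
wrist_force: [0.3, 0.0, -0.6]
gripper_width: 0.692
```

```bash
python3 - <<'E'
from h import *
a=capture("wrist");T=capture("top")
cv2.imwrite("pics/c8.png",cv2.hconcat([cv2.resize(a[30:230,180:380],(400,400),interpolation=2),cv2.resize(T[145:235,260:350],(400,400),interpolation=2)])[:,:,::-1])
print(sense()["tcp_pos"],rings("top",T))
h=hsv(T)
m=cv2.inRange(h,(172,120,60),(180,255,255))|cv2.inRange(h,(0,160,60),(4,255,255));m[170:]=0
for c in blobs(m,20,1e5):
    r=cv2.minAreaRect(c);print(r,ray("top",r[0],.062))
E
```

```text
[0.5994 0.3579 0.1472] [[  0.5155   0.3738 201.5   ]]
((308.0, 156.0), (8.0, 24.0), 90.0) [0.6621 0.0125 0.062 ]
((100.5, 94.5), (5.0, 5.0), 90.0) [0.8096 0.4962 0.062 ]
((345.6342468261719, 101.40606689453125), (40.71582794189453, 9.585013389587402), 55.00797653198242) [ 0.7907 -0.0751  0.062 ]
```

View pics/c8.png

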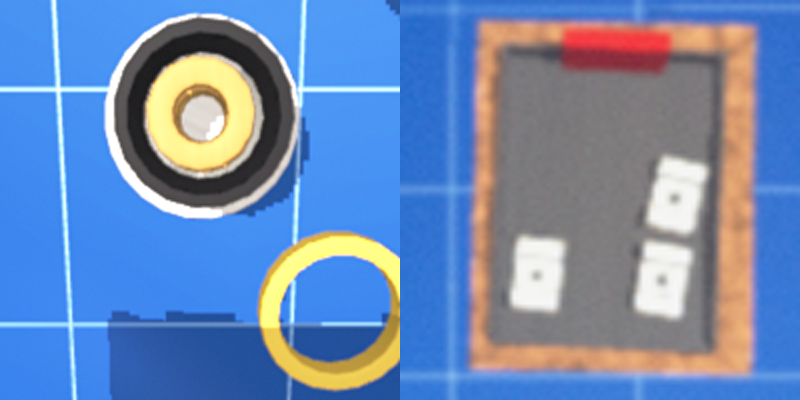

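Emit:
jog_arm:
  series:
    - [[-0.0573,0,-0.011],[0,0,0],0.05]
    - [[-0.0573,0,-0.011],[0,0,0],0.05]
    - [[-0.0573,0,-0.011],[0,0,0],0.05]
    - [[-0.0573,0,-0.011],[0,0,0],0.05]
    - [[-0.0573,0,-0.011],[0,0,0],0.05]
    - [[-0.0573,0,-0.011],[0,0,0],0.05]
    - [[0,0,0],[0,-10,0],0.05]
    - [[0,0,0],[0,-10,0],0.05]
    - [[0,0,0],[0,-10,0],0.05]
    - [[0,0,0],[0,-10,0],0.05]

```text
time_s: 32.6
tcp_pos: [0.6656, 0.0146, 0.1477]
ee_rot: [[-0.648, -0.0, -0.762], [0.762, 0.0, -0.648], [0.0, -1.0, -0.0]]
wrist_force: [0.0, -0.4, 1.2]
gripper_width: 0.578
```

Emit:
jog_arm:
  series:
    - [[0,0,0],[0,-10,0],0.05]
    - [[0,0,0],[0,-10,0],0.05]
    - [[0,0,0],[0,-10,0],0.05]
    - [[0,0,0],[0,-10,0],0.05]
    - [[0,0,0],[0,-10,0],0.05]
    - [[0,0,0],[0,0,0],0.05]
    - [[0,0,0],[0,0,0],0.05]
    - [[0,0,0],[0,0,0],0.05]

```text
time_s: 33.6
tcp_pos: [0.6662, 0.0142, 0.1474]
ee_rot: [[-1.0, 0.0, -0.001], [0.001, -0.0, -1.0], [-0.0, -1.0, 0.0]]
wrist_force: [0.2, -0.7, 0.1]
gripper_width: 0.578
```

```bash
python3 - <<'E'
from h import *
i=camera_info("wrist");a=capture("wrist");s=sense();t=s["tcp_pos"];print(t,s["ee_rot"].round(3).tolist(),s["joints"])
cv2.imwrite("pics/w9.png",a[:,:,::-1])
h=hsv(a);m=cv2.inRange(h,(172,120,60),(180,255,255))|cv2.inRange(h,(0,150,60),(4,255,255))
for c in blobs(m,200,1e5):
    r=cv2.minAreaRect(c);print(r,[ray("wrist",b,.064,i)[:2].round(4).tolist() for b in cv2.boxPoints(r)])
# pad corners, top (from crop of c8)
for u,v in((480,22),(757,27),(752,372),(472,368)):print(ray("top",(260+(u-400)/4.444,145+v/4.444),.002))
E
```

```text
[0.6663 0.0141 0.1474] [[-1.0, -0.0, -0.001], [0.001, -0.0, -1.0], [0.0, -1.0, 0.0]] [ 15.0872  28.2606   2.3843   0.0001 -64.1241 -15.1452]
((274.90771484375, 203.40029907226562), (13.451593399047852, 83.13085174560547), 2.2025980949401855) [[0.6745, 0.0402], [0.6715, -0.0238], [0.6619, -0.0234], [0.6642, 0.0406]]
((100.06098937988281, 81.95123291015625), (36.54466247558594, 125.71988677978516), 51.34019470214844) [[0.8288, -0.0616], [0.756, -0.1103], [0.7429, -0.0932], [0.8165, -0.0423]]
[0.6908 0.0826 0.002 ]
[ 0.6877 -0.0678  0.002 ]
[ 0.5002 -0.0628  0.002 ]
[0.5023 0.0864 0.002 ]
```

View pics/w9.png

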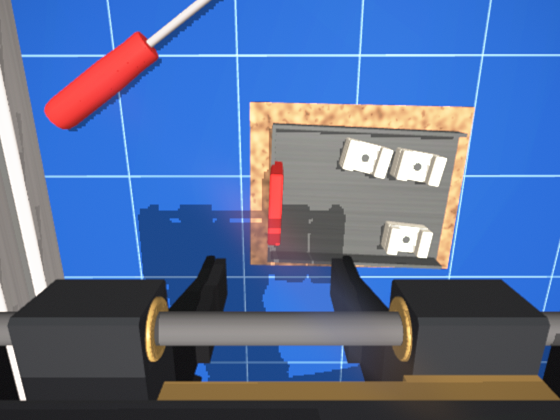

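Emit:
jog_arm:
  series:
    - [[-0.002,0,0.0015],[0,1.5,0],0.05]
    - [[0,0.06,0],[0,0,0],0.05]
    - [[0,0.04,0],[0,0,0],0.05]
    - [[0,0.025,0],[0,0,0],0.05]
    - [[0,0.0105,0],[0,0,0],0.05]
    - [[0,0,0],[0,0,0],0.05]

```text
time_s: 34.4
tcp_pos: [0.6685, 0.0124, 0.0116]
ee_rot: [[-1.0, -0.001, -0.027], [0.027, -0.0, -1.0], [0.001, -1.0, 0.0]]
wrist_force: [0.2, 0.1, -0.1]
gripper_width: 0.571
```

Emit:
jog_arm:
  series:
    - [[0,0,0],[0,0,0],0.025]
    - [[0,0,0],[0,0,0],0.018]
    - [[0,0,0],[0,0,0],0]
    - [[0,0,0],[0,0,0],0]
    - [[0,0,0],[0,0,0],0]
    - [[0,0,0],[0,0,0],0]
    - [[0,0,0],[0,0,0],0]

```text
time_s: 35.28
tcp_pos: [0.6686, 0.0126, 0.012]
ee_rot: [[-1.0, 0.0, -0.026], [0.026, -0.0, -1.0], [-0.0, -1.0, 0.0]]
wrist_force: [0.1, 0.2, 1.0]
gripper_width: 0.11
```

Emit:
jog_arm:
  series:
    - [[0,-0.005,0],[0,0,0],0]
    - [[0,-0.015,0],[0,0,0],0]
    - [[0,-0.02,0],[0,0,0],0]
    - [[0,-0.025,0],[0,0,0],0]
    - [[0,-0.025,0],[0,0,0],0]
    - [[0,-0.025,0],[0,0,0],0]
    - [[0,-0.02,0],[0,0,0],0]
    - [[0,-0.015,0],[0,0,0],0]
    - [[0,0,0],[0,0,0],0]
    - [[0,0,0],[0,0,0],0]

```text
time_s: 36.52
tcp_pos: [0.6676, 0.0125, 0.1609]
ee_rot: [[-1.0, -0.002, -0.027], [0.027, 0.0, -1.0], [0.002, -1.0, -0.0]]
wrist_force: [0.4, 0.3, -2.1]
gripper_width: 0.112
```

```bash
python3 - <<'E'
from h import *
a=capture("wrist");S=capture("scene");s=sense();t=s["tcp_pos"];print(t,s["wrist_force"],s["gripper_width"],s["moment"])
u,v=proj("scene",t).astype(int);print(u,v)
cv2.imwrite("pics/c10.png",cv2.hconcat([a,cv2.copyMakeBorder(cv2.resize(S[v-70:v+50,u-50:u+70],(240,240),interpolation=2),0,180,0,0,0)])[:,:,::-1])
E
```

```text
[0.6677 0.0124 0.1605] [-1.3334  0.1534 -2.2894] 0.11187906437027714 [-0.0011 -0.089  -0.043 ]
240 206
```

View pics/c10.png

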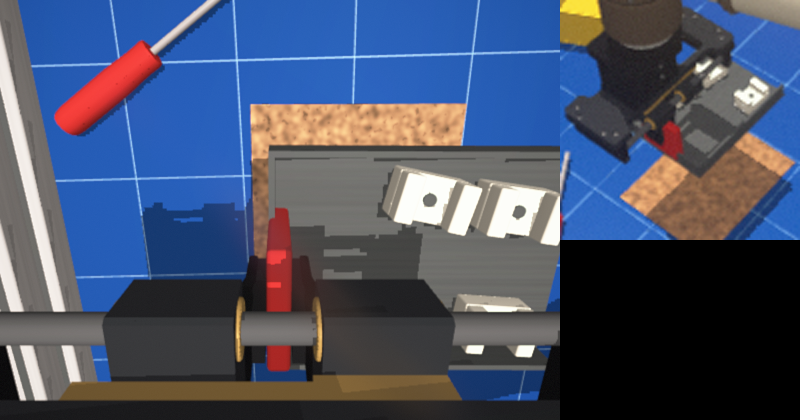

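Emit:
jog_arm:
  series:
    - [[0.004,-0.004,0.012],[0,0,0],0]
    - [[0.007,-0.004,0.024],[0,0,0],0]
    - [[0.009,-0.004,0.032],[0,0,0],0]
    - [[0.01,-0.004,0.036],[0,0,0],0]
    - [[0.011,-0.004,0.036],[0,0,0],0]
    - [[0.011,-0.004,0.036],[0,0,0],0]
    - [[0.01,-0.004,0.036],[0,0,0],0]
    - [[0.009,-0.004,0.032],[0,0,0],0]
    - [[0.007,-0.004,0.022],[0,0,0],0]
    - [[0.004,-0.004,0.012],[0,0,0],0]

```text
time_s: 37.88
tcp_pos: [0.5781, -0.2649, 0.2023]
ee_rot: [[-1.0, 0.0, -0.028], [0.028, 0.0, -1.0], [-0.0, -1.0, -0.0]]
wrist_force: [0.4, 0.3, -2.5]
gripper_width: 0.114
```

Emit:
jog_arm:
  series:
    - [[0,0,0],[0,-2,0],0]
    - [[0,0,0],[0,-4,0],0]
    - [[0,0,0],[0,-4,0],0]
    - [[0,0,0],[0,-4,0],0]
    - [[0,0,0],[0,-4,0],0]
    - [[0,0,0],[0,-4,0],0]
    - [[0,0,0],[0,-2,0],0]
    - [[0,0,0],[0,0,0],0]
    - [[0,0,0],[0,0,0],0]

```text
time_s: 39.0
tcp_pos: [0.5792, -0.2629, 0.2018]
ee_rot: [[-0.924, -0.0, 0.383], [-0.383, 0.0, -0.924], [0.0, -1.0, -0.0]]
wrist_force: [0.3, 0.3, -2.7]
gripper_width: 0.115
```

```bash
python3 - <<'E'
from h import *
T=capture("top");s=sense();print(s["tcp_pos"],s["joints"],s["gripper_width"])
cv2.imwrite("pics/top11.png",T[:,:,::-1]);h=hsv(T)
p=cv2.inRange(h,(3,60,60),(22,200,255));p[:140]=0;p[240:]=0;p[:,:265]=0;p[:,350:]=0
c=max(blobs(p,300,1e5),key=cv2.contourArea);r=cv2.minAreaRect(c);b=np.array([ray("top",q,.002)[:2] for q in cv2.boxPoints(r)]);print(r,b,b.mean(0))
for k in range(2):d=b[k+1]-b[k];print(np.hypot(*d),np.degrees(np.arctan2(d[1],d[0])))
S=capture("scene");cv2.imwrite("pics/c12.png",cv2.hconcat([cv2.resize(S[60:220,120:320],(500,400)),cv2.resize(T[120:320,270:410+10],(300,400))])[:,:,::-1])
E
```

```text
[ 0.5791 -0.263   0.2018] [ -9.8791  23.1487   2.0945  -0.0034 -68.9492  32.3697] 0.11362997993835736
((307.7290344238281, 189.0101318359375), (61.59128189086914, 77.6591796875), 0.795723557472229) [[ 0.5032  0.0859]
 [ 0.6913  0.0839]
 [ 0.6889 -0.0647]
 [ 0.5013 -0.0599]] [0.5962 0.0113]
0.18810000958741346 -0.6099541425941395
0.14862747209170243 -90.93471195980382
```

View pics/c12.png

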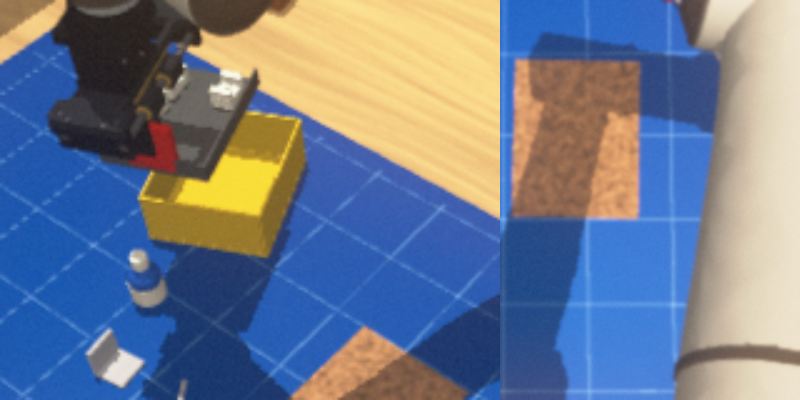

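Emit:
jog_arm:
  series:
    - [[0,0,0],[0,0,3],0]
    - [[0,0,0],[0,0,5],0]
    - [[0,0,0],[0,0,5],0]
    - [[0,0,0],[0,0,5],0]
    - [[0,0,0],[0,0,5],0]
    - [[0,0,0],[0,0,5],0]
    - [[0,0,0],[0,0,5],0]
    - [[0,0,0],[0,0,5],0]
    - [[0,0,0],[0,0,2],0]
    - [[0,0,0],[0,0,0],0]

```text
time_s: 40.35
tcp_pos: [0.5783, -0.2641, 0.2018]
ee_rot: [[-0.709, 0.593, 0.381], [-0.292, 0.245, -0.924], [-0.642, -0.767, -0.0]]
wrist_force: [-0.6, -1.1, -1.0]
gripper_width: 0.111
```

Emit:
jog_arm:
  series:
    - [[0,0,0],[0,0,0],0]
    - [[0,0,0],[0,0,0],0]
    - [[0,0,0],[0,0,0],0]
    - [[0,0,0],[0,0,0],0]
    - [[0,0,0],[0,0,0],0]
    - [[0,0,0],[0,0,0],0]

```text
time_s: 41.1
tcp_pos: [0.5791, -0.2632, 0.2018]
ee_rot: [[-0.708, 0.594, 0.383], [-0.293, 0.246, -0.924], [-0.643, -0.766, -0.0]]
wrist_force: [-0.5, 0.4, -2.5]
gripper_width: 0.115
```

```bash
python3 - <<'E'
from h import *
T=capture("top");S=capture("scene");W=capture("wrist");s=sense();print(s["tcp_pos"],s["joints"],s["gripper_width"],s["wrist_force"])
cv2.imwrite("pics/c13.png",cv2.hconcat([cv2.resize(S[60:220,120:320],(500,400)),cv2.resize(W,(300,225)) if 0 else cv2.resize(W[100:,:],(300,400))])[:,:,::-1])
E
```

```text
[ 0.5791 -0.2633  0.2019] [-28.3307  15.2551  -6.3075 -41.5007 -48.7606  73.4787] 0.11356360534227632 [-1.5329 -0.6029 -1.8591]
```

View pics/c13.png

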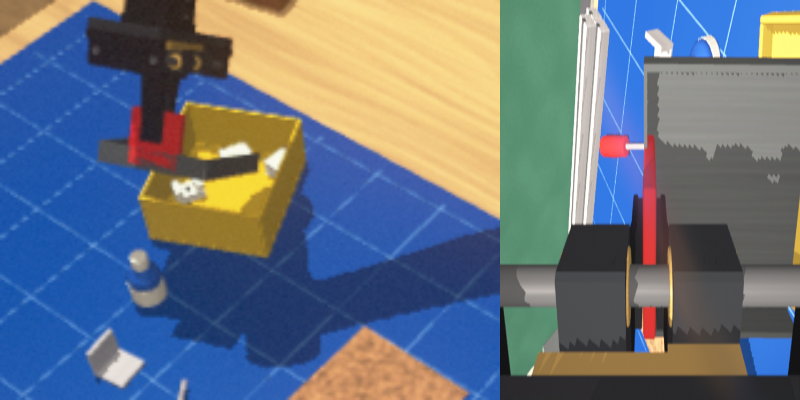

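Emit:
jog_arm:
  series:
    - [[0,0,0],[0,0,-8],0]
    - [[0,0,0],[0,0,-8],0]
    - [[0,0,0],[0,0,-8],0]
    - [[0,0,0],[0,0,-8],0]
    - [[0,0,0],[0,0,-8],0]
    - [[0,0,0],[0,5.9,0],0]
    - [[0,0,0],[0,5.9,0],0]
    - [[0,0,0],[0,5.9,0],0]
    - [[0,0,0],[0,5.9,0],0]
    - [[0,0,0],[0,0,0],0]

```text
time_s: 42.5
tcp_pos: [0.5793, -0.2631, 0.2017]
ee_rot: [[-1.0, 0.0, -0.018], [0.018, 0.0, -1.0], [-0.0, -1.0, -0.0]]
wrist_force: [0.2, 0.1, -1.9]
gripper_width: 0.112
```

Emit:
jog_arm:
  series:
    - [[0,0,0],[0,0,0],0]
    - [[0,0,0],[0,0,0],0]

```text
time_s: 42.75
tcp_pos: [0.5791, -0.2632, 0.2018]
ee_rot: [[-1.0, 0.0, -0.019], [0.019, 0.0, -1.0], [-0.0, -1.0, -0.0]]
wrist_force: [-0.4, -0.8, -1.6]
gripper_width: 0.114
```

Emit:
jog_arm:
  series:
    - [[-0.0122,0.01,-0.0395],[0,0,0],0]
    - [[-0.0122,0.01,-0.0395],[0,0,0],0]
    - [[-0.0122,0.01,-0.0395],[0,0,0],0]
    - [[-0.0122,0.01,-0.0395],[0,0,0],0]
    - [[-0.0122,0.01,-0.0395],[0,0,0],0]
    - [[-0.0122,0.01,-0.0395],[0,0,0],0]
    - [[-0.0125,0.01,-0.0394],[0,0,0],0]
    - [[0,0.04,0],[0,0,0],0]
    - [[0,0.04,0],[0,0,0],0]
    - [[0,0.02,0],[0,0,0],0]

```text
time_s: 44.0
tcp_pos: [0.6686, 0.0115, 0.029]
ee_rot: [[-1.0, -0.004, -0.019], [0.019, -0.001, -1.0], [0.004, -1.0, 0.001]]
wrist_force: [-0.4, -0.6, -1.4]
gripper_width: 0.115
```

Emit:
jog_arm:
  series:
    - [[0,0,0],[0,0,0],0]
    - [[0,0,0],[0,0,0],0]
    - [[0,0,0],[0,0,0],0]

```text
time_s: 44.38
tcp_pos: [0.6712, 0.0116, 0.0336]
ee_rot: [[-1.0, 0.003, -0.019], [0.019, 0.001, -1.0], [-0.003, -1.0, -0.001]]
wrist_force: [0.7, 0.0, -1.8]
gripper_width: 0.11
```

Emit:
jog_arm:
  series:
    - [[0,0.01,0],[0,0,0],0]
    - [[0,0.004,0],[0,0,0],0]
    - [[0,0.003,0],[0,0,0],0]
    - [[0,0,0],[0,0,0],0]
    - [[0,0,0],[0,0,0],0]
    - [[0,0,0],[0,0,0],0]

```text
time_s: 45.12
tcp_pos: [0.6703, 0.0115, 0.0151]
ee_rot: [[-1.0, 0.0, -0.019], [0.019, 0.0, -1.0], [-0.0, -1.0, -0.0]]
wrist_force: [-0.1, -0.5, -1.3]
gripper_width: 0.112
```

Emit:
jog_arm:
  series:
    - [[0,0.002,0],[0,0,0],0]
    - [[0,0,0],[0,0,0],0]
    - [[0,0,0],[0,0,0],0]

```text
time_s: 45.5
tcp_pos: [0.6701, 0.0114, 0.0128]
ee_rot: [[-1.0, 0.0, -0.019], [0.019, -0.0, -1.0], [-0.0, -1.0, 0.0]]
wrist_force: [0.5, 1.3, -2.0]
gripper_width: 0.117
```

Emit:
jog_arm:
  series:
    - [[0,0.0008,0],[0,0,0],0]
    - [[0,0,0],[0,0,0],0]
    - [[0,0,0],[0,0,0],0.015]
    - [[0,0,0],[0,0,0],0.03]
    - [[0,0,0],[0,0,0],0.05]
    - [[0,0,0],[0,0,0],0.05]
    - [[0,-0.02,0],[0,0,0],0.05]
    - [[0,-0.05,0],[0,0,0],0.05]
    - [[0,-0.06,0],[0,0,0],0.05]
    - [[0,-0.05,0],[0,0,0],0.05]

```text
time_s: 46.75
tcp_pos: [0.6704, 0.0114, 0.1948]
ee_rot: [[-1.0, 0.002, -0.019], [0.019, 0.0, -1.0], [-0.002, -1.0, -0.0]]
wrist_force: [0.7, 0.5, 0.2]
gripper_width: 0.573
```

Emit:
jog_arm:
  series:
    - [[0,0,0.05],[0,0,0],0.05]
    - [[0,0,0.06],[0,0,0],0.05]
    - [[0,0,0.06],[0,0,0],0.05]
    - [[0,0,0.06],[0,0,0],0.05]
    - [[0,0,0.06],[0,0,0],0.05]
    - [[0,0,0.06],[0,0,0],0.05]
    - [[0,0,0],[0,0,0],0.05]
    - [[0,0,0],[0,0,0],0.05]

```text
time_s: 47.75
tcp_pos: [0.6631, -0.3385, 0.1916]
ee_rot: [[-1.0, -0.001, -0.02], [0.02, 0.001, -1.0], [0.001, -1.0, -0.001]]
wrist_force: [-1.3, -0.1, 0.2]
gripper_width: 0.574
```

```bash
python3 - <<'E'
from h import *
T=capture("top");s=sense();print(s["time_s"],s["tcp_pos"],s["gripper_width"])
S=capture("scene");h=hsv(T)
def rect(m,z,lo):
    m[:135]=0;m[240:]=0;m[:,:265]=0;m[:,350:]=0
    c=max(blobs(m,lo,1e5),key=cv2.contourArea);r=cv2.minAreaRect(c);b=np.array([ray("top",q,z)[:2] for q in cv2.boxPoints(r)])
    d=b-np.roll(b,1,0);print(r,b.mean(0),np.hypot(*d.T),np.degrees(np.arctan2(d[:,1],d[:,0]))%90)
rect(cv2.inRange(h,(3,60,60),(22,200,255)),.002,300)
rect(cv2.inRange(h,(0,0,30),(180,90,140)),.015,300)
rect(cv2.inRange(h,(172,120,60),(180,255,255))|cv2.inRange(h,(0,160,60),(4,255,255)),.064,20)
a=cv2.hconcat([cv2.resize(T[135:245,250:360],(400,400),interpolation=2),cv2.resize(S[60:260,190:390] if 0 else S[90:210,170:290],(400,400),interpolation=2)])
b=cv2.resize(T[40:310,0:540],(400,200));b2=cv2.resize(S[40:400,60:540],(400,200))
cv2.imwrite("pics/c14.png",cv2.vconcat([a,cv2.hconcat([b,b2])])[:,:,::-1])
E
```

```text
47.8 [ 0.6634 -0.3376  0.1919] 0.569792115497854
((307.7855224609375, 189.00677490234375), (62.220458984375, 77.43042755126953), 1.3639276027679443) [0.5962 0.0112] [0.1473 0.1876 0.1501 0.1871] [88.6609 88.8317 88.4848 87.9607]
((307.7286071777344, 188.9832305908203), (52.83534240722656, 69.04890441894531), 1.2453643083572388) [0.594  0.0118] [0.1238 0.1653 0.1259 0.165 ] [88.7705 88.8839 88.6155 88.144 ]
((309.0, 155.5), (9.0, 24.0), 90.0) [0.6629 0.0103] [0.0209 0.0547 0.0209 0.0546] [89.8947 89.8801 89.5575 89.8978]
```

View pics/c14.png

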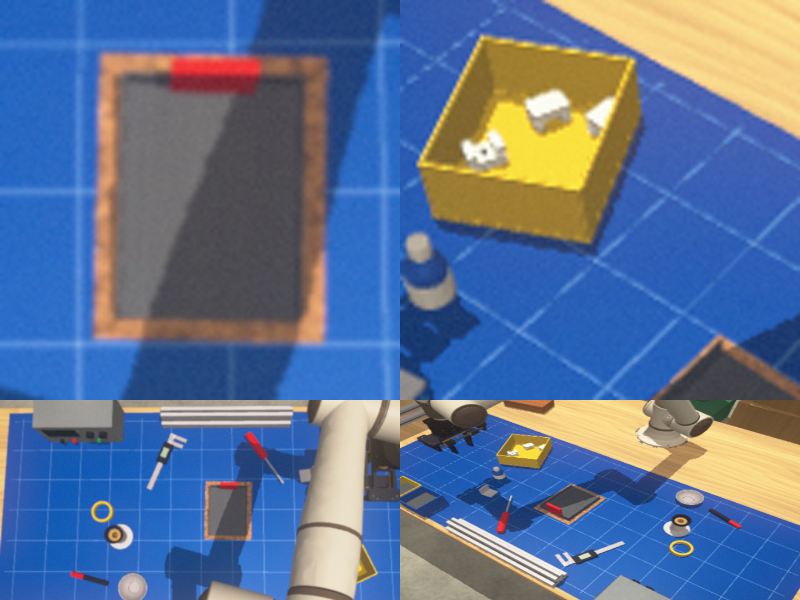

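```bash
python3 -c "
from station import *
print(finish_job())"
```

```text
the job is handed in; nothing more can be done
None
```

The bench is cleared and the job was handed in at about 48 s of the 210 s allowed.

- **Rings:** All six brass rings were gripped one at a time and dropped into the storage tube. The last wrist picture shows the top ring flat with a clear view down the bore, and no rings are left on the mat.
- **Jaws:** The three clamp jaws that were present were tipped off the tray at 40° into the yellow bin. The last picture shows all three inside it.
- **Tray:** It is back empty on its cork pad, about 2 mm or less off centre in the pictures and 0.1° off in angle. It looks flat, and the red tab points to +x.
- **Other tools:** The tools visible in the last pictures look to be where they were. I checked them by eye only, not by measurement.

**What went wrong or disagreed:**
- My first grasp closed above the ring. The fingertips turned out to be about 19 mm behind the reported TCP (tool centre point), so I used that offset for every later grasp.
- The scene camera disagreed with the top and wrist cameras by about 5 mm, so I did not use its positions.
- The top camera's y readings were 1.5 to 3 mm lower than the wrist camera's, and I corrected for that.

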